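Load a board carrier up the curing bed

TASK

Pick up the carrier with the green circuit board (the black bridge is its handle), lay it flat between the guides on the low end of the sloping curing bed with its yellow tail tab downhill, and let go of it there. Then take it again at the yellow tail tab and push it up the slope under the amber shield until you feel the sprung red stop give a few millimetres, without bottoming the stop, and leave it resting against the stop. Leave the empty carrier and the other things on the bench where they are.

Things in the scene. Friction and masses are not known exactly. Their poses are not given: they have to be found in the camera images.
- carrier: board carrier to load: grey plate 170 x 64 x 10 mm (x, y, z), 0.35 to 0.6 kg, with a green circuit board and black chips on top (up to 7 mm above the plate). Origin at the centre of its underside; x points to its front end, z up. A black bridge stands across it and a yellow tab at its tail (-x) end; both reach up to z = 46 mm
- carrier_bridge (a point): grip point in the carrier's black bridge, which is 12 mm thick (x) and 44 mm wide (y), 12 mm below its top (carrier x = +35, y = 0, z = 34 mm)
- carrier_tab (a point): grip point in the carrier's yellow tail tab, which is 14 mm (x) by 12 mm (y), 12 mm below its top (carrier x = -76, y = 0, z = 34 mm)
- empty: a second carrier of the same size and shape, but with no green board on it (dark empty pockets): not to be moved. It may lie in either of two places. Origin at the centre of its underside
- ramp (a point): the fixed curing bed's sloping aluminium surface, 345 x 104 mm: middle of its low (foot) edge, 14 mm above the bench; x uphill along the surface (rising 9 degrees), y across, z square off it. Two guides 8 mm high, 69 mm between them, run from x = 30 mm to the top. Set on the low end, its tail edge near the foot, the carrier's centre is at about x = 95 mm (50 to 145 will do)
- shield (a point): middle of the lower edge of the amber see-through shield's roof, at its downhill end: ramp x = 219 mm, 68 mm off the surface. The shield (top 77 mm off the surface, 104 mm wide with side walls) covers the bed from here to the top; hand and fingers do not fit under it
- stop_zone (a point): point on the bed's middle line at ramp x = 280 mm. The free red stop plate's face (56 mm wide, 18 mm tall) lies 0 to 25 mm uphill of here, locked in a new place each time and not measured: find it by touch. The carrier's centre is then at ramp x = 195 to 220 mm. Sliding the carrier up the bed takes some 2 to 8 N, more if it is also pressed onto the bed
- stop (a joint): how far the sprung red stop plate is pressed in, uphill, in m: 0 free, 0.015 bottomed. Spring about 1 N per mm from zero, damped (1.2 N more at 10 mm/s). When the carrier is let go the stop springs back part of the way, and friction on the slope keeps the carrier against it
- meter: orange hand-held meter, 150 x 75 x 34 mm, lying flat; bystander; origin at the centre of its underside
- spool: metal solder spool, 56 mm across, 40 mm high, standing; bystander; origin at the centre of its underside
- flux: clear bottle with blue cap, 50 mm across, 110 mm high, standing; bystander; origin at the centre of its underside
- driver: green-handled screwdriver, 170 mm, lying; bystander
- brush: brush, 160 mm, lying; bystander
- tray: black open tray, 120 x 90 x 30 mm; bystander; origin at the centre of its underside
- pot: white ceramic cup, 70 mm across, 50 mm high; bystander; origin at the centre of its underside
Mind the look-alikes: they are no part of the job. Leave any purple look-alike of the carrier alone.

How it is judged:
By the outcome, as a careful person would: the job done as asked, in the order asked, and still so for the second after the job is handed in, with the robot touching nothing.
It also fails if it takes over 72 s, if anything falls off the work surface, if the arm or the gripper's body presses on something with over 40 N, if the wrist force passes 120 N, or if a joint passes its speed limit or range.

ROBOT

A 7-joint arm with a two-finger parallel gripper is mounted at the origin on the work surface. World frame = base frame: x ahead of the robot, y to its left, z up, the work surface at z = 0. Lengths are in mm, angles in rad, forces in N, time in s.
With the tool pointing down it reaches from about 400 to 875 mm from the base axis. Payload 6.5 kg.
Tool frame: the origin (TCP) lies at the very end of the fingers, on their centre line; the grasp point (between the pads) lies 19 mm behind it; x points along the fingers, z is the direction in which the jaws open and shut, and the axes are right-handed (so a half turn about x gives the same grasp; the last joint's range is limited). The gripper opens to 85 mm and grips with 20 to 120 N. Pads are 22 mm wide; open, the fingers measure 114 mm over their backs; the gripper's body (76 mm by 85 mm) begins 54 mm behind the grasp point. The pads swing forward as they close: fully open they stand 13 mm farther back than shut.
Start: joints at [-0.066, 0.536, -0.004, 1.538, 0.003, 1.067, -0.071], TCP at [649.992, 0, 231.29] pointing down, gripper open.
Joint ranges: [-2.7, 2.7], [-0.37, 2.16], [-1.27, 1.26], [0.24, 2.4], [-1.31, 4.45], [0.19, 1.91], [-2.76, 2.76]. Speed limits (rad/s): [2.39, 2.39, 3.14, 3.14, 3.14, 3.14, 3.14].

INTERFACE

Orientations are given as [roll, pitch, yaw] about the fixed x, y, z axes, in that order (R = Rz(yaw) Ry(pitch) Rx(roll)).
In Python, from bench import ctrl gives the robot as it stands. Calls block until the motion is done:
- ctrl.move_pose(position, orientation): joint-space move of the TCP to a pose.
- ctrl.line_to(position, rotation=None, vel=150, threshold=None): straight line of the TCP; rotation=None keeps the orientation; vel is the mean speed in mm/s. With threshold (N) it stops when the force on the tool has changed by that much, and returns True; else False.
- ctrl.move_j(angles): joint-space move.
- ctrl.gripper_to(opening, grip_force=None): finger opening in mm; grip_force is the grip in N (None keeps the last); returns when the fingers have stopped.
- ctrl.dwell(seconds).
- ctrl.inverse_kinematics(position, orientation): joint angles nearest the present ones, or None.
- ctrl.get_state(): the state.
- ctrl.grab_frame(name): name is "scene" or "side" or "wrist"; returns a dict with "image" (384x512x3 uint8, red, green, blue), "depth" (384x512 float32, mm along the optical axis (not along the pixel's ray), 0 where there is no reading), "fx", "fy", "cx", "cy" (pixels), "k1" (the pictures are not rectified: a ray, as slopes to the right and down, at radius r is drawn at 1 + k1 r^2 times it, then the intrinsics apply), "R" (3x3) and "t" (3): a world point X has camera coordinates R X + t. Camera axes: x right, y down, z forward; pixel columns grow to the right and rows downward; lengths in mm; the calibration is good to about 2 mm. A picture is of the moment at which its call begins.
A pose or a line that the arm cannot do raises ctrl.IKError and nothing moves.
- ctrl.close_job(): hands the job in, once; it reports no verdict.
The state is a dict: "clock": time; "joint_pos": joint angles; "qd": joint speeds; "tau": joint torques, N m; "eef_pos": TCP position; "ee_rot": TCP orientation; "ft_force": force on the tool from outside, world axes, zero at the start; "wrist_torque": the same for the moment, N m; "finger_gap": finger opening in mm.
Only numpy, scipy, OpenCV 4.12 (cv2) and the standard library are available. Lean on these libraries where they do the work, as an engineer would, in place of code of your own. Each camera call takes 0.05 s, during which the arm holds its last target.

## Working session

There is one attempt and no reset: what is moved stays moved. The work goes in short steps, each a Python script; the robot and the scene stay as the last script left them, time stands still between calls to the robot, and variables do not carry over. Pictures are saved under pics/ and viewed, and the job is handed in when it is done.

```bash
ls -la; mkdir -p pics
python3 - <<'E'
from bench import ctrl
import cv2,numpy as np
print(ctrl.get_state())
for n in ["scene","side","wrist"]:
    f=ctrl.grab_frame(n); np.savez(f"pics/{n}0.npz",**f)
    cv2.imwrite(f"pics/{n}0.png",cv2.resize(f["image"][:,:,::-1],(800,600),interpolation=cv2.INTER_CUBIC))
    print(n,f["fx"],f["fy"],f["cx"],f["cy"],f["k1"],f["R"],f["t"],(f["depth"]>0).mean())
E
```

```text
total 12
drwxr-xr-x  3 agent agent 4096 Dec  7 01:38 .
drwxr-xr-x 23 root  root  4096 Dec  7 01:38 ..
drwxr-xr-x  2 agent agent 4096 Dec  7 01:38 pics
{'clock': 0.0, 'joint_pos': array([-0.06618119,  0.53713828, -0.00441139,  1.53886664,  0.00259105,
        1.06733011, -0.07118862]), 'qd': array([ 2.20099321e-03,  1.00147857e-03, -1.33826369e-03,  5.36454584e-04,
       -2.06835036e-03,  2.61751760e-04, -3.77816947e-05]), 'tau': array([-4.51575825e-04, -5.83398092e+01,  1.04865700e+00, -2.59097242e+01,
        1.23920938e-02,  9.44124302e-03, -7.87308863e-06]), 'eef_pos': array([ 6.49363787e+02, -4.51978280e-02,  2.30433963e+02]), 'ee_rot': array([-3.06455611,  1.56905961, -3.06451934]), 'ft_force': array([0.85314199, 0.57592637, 0.73739815]), 'wrist_torque': array([ 0.02129362, -0.05601729,  0.02223467]), 'finger_gap': 85.51188963319801}
scene 359.04507093261327 359.04507093261327 248.8822206526357 194.0373052210225 -0.023672738553591394 [[ 0.28158673  0.95944112 -0.01347803]
 [ 0.49259167 -0.1565966  -0.85605546]
 [-0.82344542  0.2344147  -0.51670822]] [ -80.73809351 -163.56031117 1471.61180166] 0.9953664143880209
side 347.44810022185067 347.44810022185067 259.2007982095381 188.01660916863386 -0.06967243412441253 [[-0.88488292 -0.46581218  0.00110678]
 [-0.23091307  0.43658941 -0.86952219]
 [ 0.40455082 -0.76968091 -0.49389264]] [409.31438347 204.71772643 900.0367579 ] 0.9958597819010416
wrist 301.66757355167135 301.66757355167135 257.03441437619756 192.36854729846704 -0.06510506506836812 [[ 9.99997206e-01 -8.82780245e-04 -2.19289774e-03]
 [-1.91577189e-04 -9.54867416e-01  2.97032290e-01]
 [-2.35614083e-03 -2.97031040e-01 -9.54864917e-01]] [-648.05439779  -38.62774783  380.12290011] 0.9958241780598959
```

View pics/scene0.png

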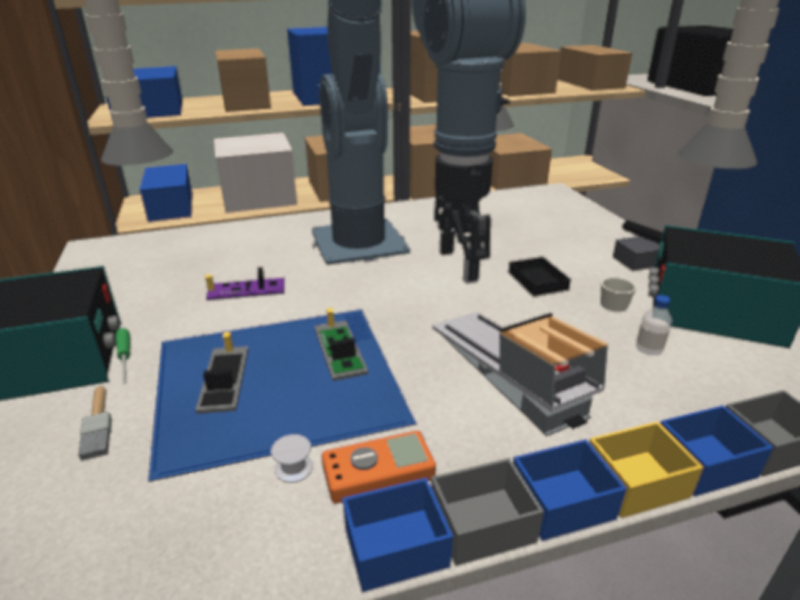

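View pics/side0.png

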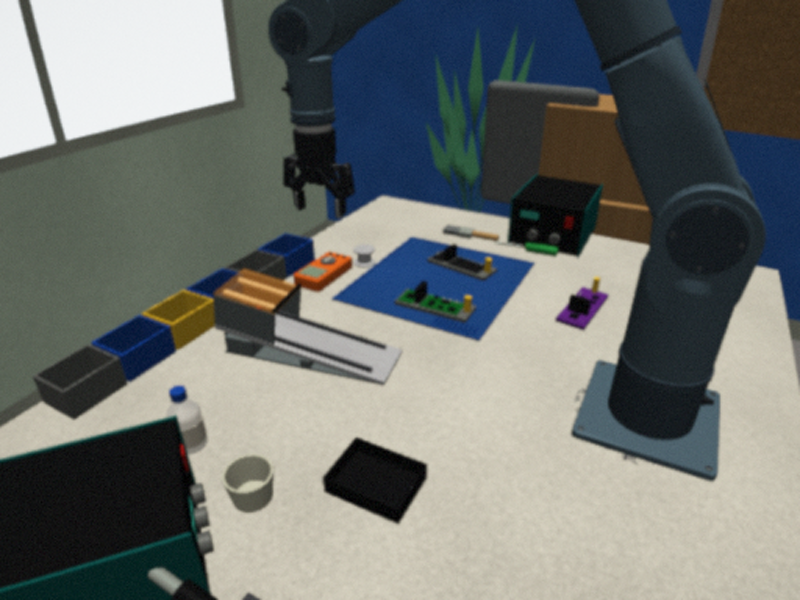

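View pics/wrist0.png

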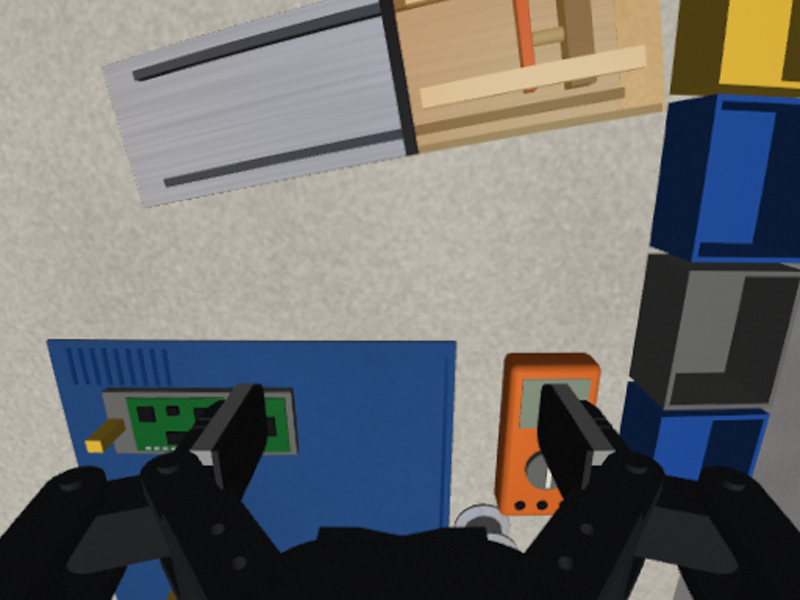

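The scene view shows the green carrier on the mat at about (340,345), the empty one at (222,378), the purple look-alike at (245,288) and the ramp with its foot at (450,325). The side view shows the same layout. In the wrist view the target carrier is at (200,422), tab to the left at (105,437). The ramp foot corners are at (103,67) and (147,207), and the shield edge is near (400,80).

```bash
cat > h.py <<'E'
import numpy as np, cv2
from scipy.spatial.transform import Rotation as Rot
def K(f): return np.array([[f["fx"],0,f["cx"]],[0,f["fy"],f["cy"]],[0,0,1.]])
def slopes(f,uv):
    uv=np.atleast_2d(np.asarray(uv,float)).reshape(-1,1,2)
    return cv2.undistortPoints(uv,K(f),np.array([float(f["k1"]),0,0,0])).reshape(-1,2)
def onplane(f,uv,z=None,n=None,d=None):
    # plane n.X=d, default z
    if n is None: n=np.array([0,0,1.]); d=z
    s=slopes(f,uv); D=np.c_[s,np.ones(len(s))]@f["R"]; C=-f["R"].T@f["t"]
    return C+D*((d-C@n)/(D@n))[:,None]
def cloud(f):
    h,w=f["depth"].shape; u,v=np.meshgrid(np.arange(w),np.arange(h))
    s=slopes(f,np.c_[u.ravel(),v.ravel()]); z=f["depth"].ravel()[:,None].astype(float)
    P=(np.c_[s,np.ones(len(s))]*z-f["t"])@f["R"]
    P[z[:,0]==0]=np.nan
    return P.reshape(h,w,3)
def save(f,name,crop=None,scale=None):
    im=f["image"][:,:,::-1]
    if crop: x0,y0,x1,y1=crop; im=im[y0:y1,x0:x1]
    s=min(800/im.shape[1],600/im.shape[0]); cv2.imwrite(name,cv2.resize(im,None,fx=s,fy=s,interpolation=cv2.INTER_CUBIC))
def load(n):
    return dict(np.load(n))
E
python3 - <<'E'
from h import *
f=load("pics/wrist0.npz"); P=cloud(f); im=f["image"]; s=512/800
hsv=cv2.cvtColor(im,cv2.COLOR_RGB2HSV)
print("cam",-f["R"].T@f["t"])
def md(x,y): 
    x=int(x*s);y=int(y*s); return np.nanmedian(P[y-2:y+3,x-2:x+3].reshape(-1,3),0).round(1)
print("table",md(300,260),"mat",md(350,420),"board",md(145,440),"ramp",md(150,130),md(350,90))
g=cv2.inRange(hsv,(45,80,60),(80,255,255)); y=cv2.inRange(hsv,(18,120,120),(32,255,255))
for n,m in(("g",g),("y",y)):
    k,l,st,c=cv2.connectedComponentsWithStats(m)
    for i in range(1,k):
        if st[i,4]>30: print(n,st[i],c[i])
print("plate corners z10",onplane(f,np.array([[103,390],[293,390],[298,454],[110,454]])*s,z=11).round(1))
print("foot",onplane(f,np.array([[103,67],[147,207]])*s,z=14).round(1))
# ramp plane fit
m=np.zeros(im.shape[:2],np.uint8); cv2.fillPoly(m,[(np.array([[150,85],[375,35],[390,125],[170,175]])*s).astype(int)],1)
Q=P[m>0]; Q=Q[~np.isnan(Q[:,0])]; c=Q.mean(0); n=np.linalg.svd(Q-c,full_matrices=False)[2][2]; n*=np.sign(n[2]); print("ramp n",n,c,"tilt",np.degrees(np.arccos(n[2])),"az",np.degrees(np.arctan2(-n[1],-n[0])), "std",((Q-c)@n).std())
print("guides starts",md(140,75),md(168,183))
E
```

```text
cam [648.94080998  75.45183301 373.01859286]
table [ 5.656e+02 -5.500e+00  3.000e-01] mat [ 601.8 -149.9    3.9] board [ 415.5 -166.1   15.5] ramp [465.   95.4  18.1] [614.5 117.4  41.6]
g [  81  255   62   34 1032] [104.25290698 268.39534884]
g [169 255  17  35 391] [177.28900256 272.11253197]
y [ 460    0   52   57 2291] [483.77433435  27.60759494]
y [363  27  17  10  84] [369.27380952  31.63095238]
y [286  76  10   6  38] [290.05263158  78.84210526]
y [ 55 282  11   8  79] [ 60.05063291 285.4556962 ]
plate corners z10 [[ 383.8 -120.    11. ]
 [ 554.5 -117.7   11. ]
 [ 554.1 -182.7   11. ]
 [ 376.2 -186.8   11. ]]
foot [[432.9 140.2  14. ]
 [452.4  39.1  14. ]]
ramp n [-0.15272841 -0.02850422  0.98785705] [557.39522479 108.860179    32.78536911] tilt 8.937998276244207 az 10.571681095318699 std 0.734323190411646
guides starts [466.1 131.4  27.3] [476.5  57.6  26.5]
```

```bash
cat >> h.py <<'E'
def ori(xt,zt):
    xt=np.asarray(xt,float);xt=xt/np.linalg.norm(xt); zt=np.asarray(zt,float); zt=zt-xt*(zt@xt); zt/=np.linalg.norm(zt)
    return Rot.from_matrix(np.c_[xt,np.cross(zt,xt),zt]).as_euler("xyz")
E
python3 - <<'E'
from h import *; from bench import ctrl
o=ori([0,0,-1],[1,0,0]); print(o)
ctrl.move_pose([560,20,250],o); f=ctrl.grab_frame("wrist"); np.savez("pics/wrist1.npz",**f); save(f,"pics/w1.png")
ctrl.move_pose([470,-200,250],o); f=ctrl.grab_frame("wrist"); np.savez("pics/wrist2.npz",**f); save(f,"pics/w2.png")
s=ctrl.get_state(); print(s["clock"],s["eef_pos"],s["joint_pos"])
E
```

```text
[-0.          1.57079633  0.        ]
1.6583 [ 471.35644321 -198.15277618  249.87609777] [ 0.2493807   0.27718519  0.073382    1.88580516 -0.02526626  0.97928586
  0.33705821]<sys>:0: UserWarning: Gimbal lock detected. Setting third angle to zero since it is not possible to uniquely determine all angles.
```

View pics/w1.png

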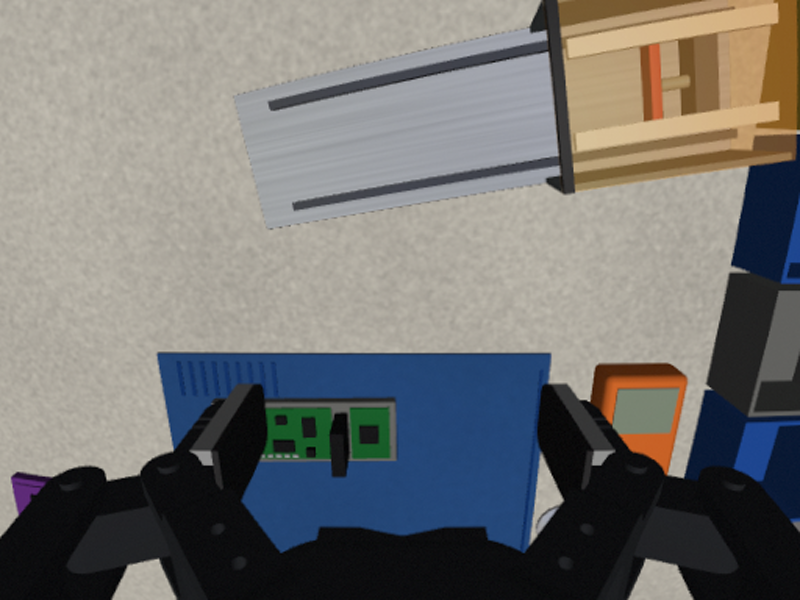

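View pics/w2.png

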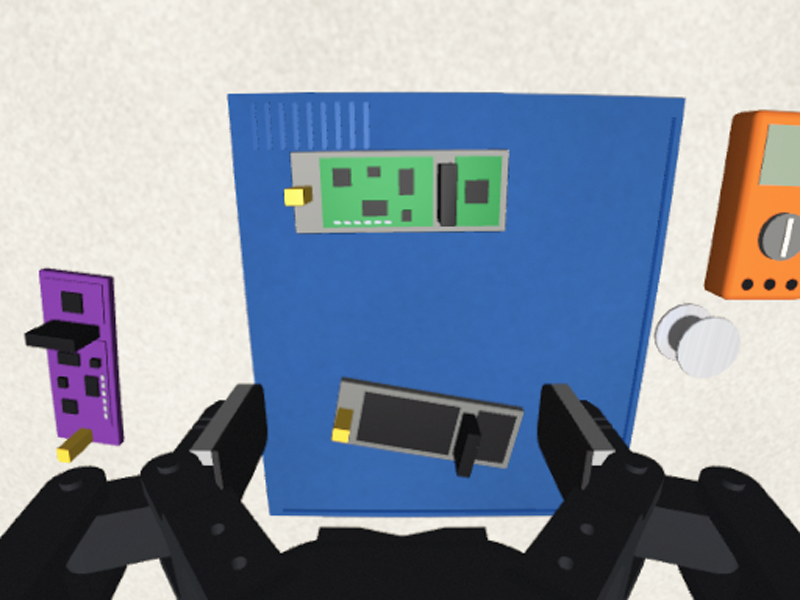

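The w1 view shows the ramp clearly: foot corners (235,96) and (268,229), guide starts (270,105) and (295,206), shield edge (553,0)–(570,190). The w2 view shows the whole carrier, with plate corners (291,152), (508,150), (505,231) and (297,232), its bridge at (447,195) and its tab at (295,196).

Run:
```python
from h import *
f=load("pics/wrist2.npz"); P=cloud(f); im=f["image"]; s=.64
hsv=cv2.cvtColor(im,cv2.COLOR_RGB2HSV)
def md(x,y): 
    x=int(x*s);y=int(y*s); return np.nanmedian(P[y-2:y+3,x-2:x+3].reshape(-1,3),0).round(1)
print("table",md(200,100),"mat",md(400,300),md(560,200),"board",md(338,200),"bridge top",md(447,172),"tab top",md(294,197),"plate",md(308,175))
blue=cv2.inRange(hsv,(100,120,50),(125,255,255))
m=(255-blue); m[:int(130*s)]=0; m[int(260*s):]=0; m[:,:int(270*s)]=0; m[:,int(540*s):]=0
m=cv2.morphologyEx(m,cv2.MORPH_OPEN,np.ones((3,3)))
k,l,st,c=cv2.connectedComponentsWithStats(m); i=1+np.argmax(st[1:,4]); m=(l==i).astype(np.uint8); print(st[i])
cv2.imwrite("pics/m2.png",m*255)
ct=max(cv2.findContours(m,cv2.RETR_EXTERNAL,cv2.CHAIN_APPROX_NONE)[0],key=len)[:,0].astype(float)
zt=md(400,300)[2]+10
print("zt",zt)
W=onplane(f,ct,z=zt)
# lines: top (+y) edge, bottom edge, right edge
X,Y=W[:,0],W[:,1]
print(W.min(0),W.max(0))
a=W[(Y>Y.max()-4)&(X>X.min()+30)&(X<X.max()-10)]; b=W[(Y<Y.min()+4)&(X>X.min()+30)&(X<X.max()-10)]; r=W[(X>X.max()-4)&(Y>Y.min()+10)&(Y<Y.max()-10)]
for n,q in(("top",a),("bot",b)): p=np.polyfit(q[:,0],q[:,1],1); print(n,len(q),np.degrees(np.arctan(p[0])),np.polyval(p,465))
p=np.polyfit(r[:,1],r[:,0],1); print("right",len(r),np.degrees(np.arctan(-p[0])),np.polyval(p,-152))
g=cv2.inRange(hsv,(40,60,60),(85,255,255)); g=((g>0)&(l==i)).astype(np.uint8)
q=onplane(f,np.c_[np.nonzero(g)[::-1]].astype(float),z=zt+2); print("green rect",cv2.minAreaRect(q[:,:2].astype(np.float32)))
# high points: bridge / tab from depth
H=P[...,2]; zz=H-zt+10
for n,sel in(("bridge",(zz>38)&(zz<52)&(P[...,0]>450)&(P[...,0]<540)&(P[...,1]>-200)&(P[...,1]<-110)),("tab",(zz>38)&(zz<52)&(P[...,0]<420)&(P[...,0]>360)&(P[...,1]>-200)&(P[...,1]<-110))):
    q=P[sel]; print(n,len(q),q.mean(0),q.min(0),q.max(0), cv2.minAreaRect(q[:,:2].astype(np.float32)))
f=load("pics/wrist1.npz"); P=cloud(f)
m=np.zeros(im.shape[:2],np.uint8); cv2.fillPoly(m,[(np.array([[290,120],[530,70],[540,145],[310,190]])*s).astype(int)],1)
Q=P[m>0]; Q=Q[~np.isnan(Q[:,0])]; c=Q.mean(0); n=np.linalg.svd(Q-c,full_matrices=False)[2][2]; n*=np.sign(n[2]); print("ramp n",n,c,"tilt",np.degrees(np.arccos(n[2])),"az",np.degrees(np.arctan2(-n[1],-n[0])))
print("foot",onplane(f,np.array([[235,96],[268,229]])*s,z=14).round(1))
# guide tops: plane +8
print("guide inner edges", onplane(f,np.array([[270,109],[546,50],[294,202],[556,158]])*s,n=n,d=n@c+8).round(1))
print("plane z at foot mid", c)
```

```text
table [ 3.117e+02 -7.970e+01 -2.000e-01] mat [ 468.9 -243.2    3.9] [ 599.2 -157.6    4. ] board [ 419.6 -157.2   15.2] bridge top [ 502.1 -134.5   49.8] tab top [ 392.8 -151.7   49.8] plate [ 396.8 -137.9   13.7]
[ 182   95  144   55 7330]
zt 13.9
[ 376.90870071 -183.41024768   13.9       ] [ 553.39319097 -117.74127108   13.9       ]
top 113 0.6026737736909257 -119.0725650638591
bot 109 0.7559342824230461 -181.8880154553406
right 38 0.8440993415716861 552.610585058035
green rect ((476.892333984375, -150.56883239746094), (140.79867553710938, 54.257301330566406), 0.8611366748809814)
bridge 453 [ 502.64376752 -149.54004216   49.73480637] [ 496.67722243 -172.21682154   45.67227032] [ 508.93900975 -128.01890883   52.10499551] ((502.8023376464844, -150.12464904785156), (12.19736385345459, 44.19441604614258), 0.10406038910150528)
tab 152 [ 393.18645843 -150.95355941   49.40135663] [ 385.73045326 -157.382909     42.68724682] [ 399.89792344 -145.11076797   51.59117601] ((392.8263244628906, -151.28753662109375), (12.436116218566895, 13.9470796585083), 88.59268951416016)
ramp n [-0.15363226 -0.02812554  0.98772774] [568.94520858 113.05081764  34.67123706] tilt 8.985558915670628 az 10.37428960169923
foot [[433.  139.8  14. ]
 [450.8  38.5  14. ]]
guide inner edges [[462.4 128.8  26.7]
 [653.5 162.9  57.3]
 [476.2  61.1  26.9]
 [665.5  94.2  57.3]]
plane z at foot mid [568.94520858 113.05081764  34.67123706]
```

View pics/m2.png

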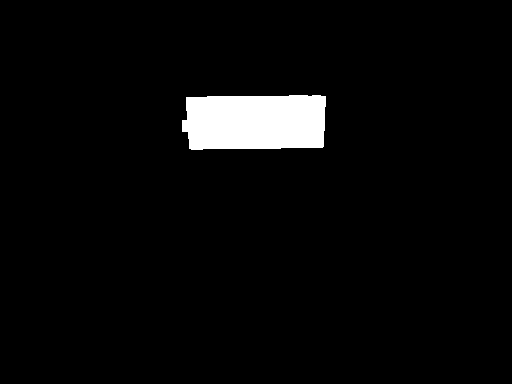

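Run:
```python
from h import *
for name,poly in(("pics/wrist1.npz",[[255,85],[545,15],[560,185],[275,222]]),("pics/wrist0.npz",[[118,62],[375,0],[400,145],[150,200]])):
    f=load(name); s=.64
    az=np.radians(10.1); t=np.radians(9); u=np.array([np.cos(t)*np.cos(az),np.cos(t)*np.sin(az),np.sin(t)]); v=np.array([-np.sin(az),np.cos(az),0]); n=np.cross(u,v); O=np.array([441.9,90.0,14])
    m=np.zeros((384,512),np.uint8); cv2.fillPoly(m,[(np.array(poly)*s).astype(int)],1)
    gray=cv2.cvtColor(f["image"],cv2.COLOR_RGB2GRAY); d=((gray<95)&(m>0)).astype(np.uint8)
    k,l,st,c=cv2.connectedComponentsWithStats(d)
    for i in range(1,k):
        if st[i,4]<150: continue
        uv=np.c_[np.nonzero(l==i)[::-1]].astype(float)
        for h in (8,0):
            W=onplane(f,uv,n=n,d=n@O+h)-O; x,y=W@u,W@v
            b=[(y[(x>=q)&(x<q+20)].min(),y[(x>=q)&(x<q+20)].max()) for q in (40,80,120,160) if ((x>=q)&(x<q+20)).any()]
            print(name,h,st[i,4],"x",x.min().round(1),x.max().round(1),np.round(b,1).tolist())
```

```text
pics/wrist1.npz 8 1213 x 28.1 226.3 [[33.7, 40.4], [33.8, 40.5], [33.7, 40.5], [34.1, 40.8]]
pics/wrist1.npz 0 1213 x 24.7 227.5 [[34.9, 41.7], [34.9, 41.8], [34.9, 41.7], [35.2, 42.0]]
pics/wrist1.npz 8 890 x 28.6 226.1 [[-39.9, -34.2], [-39.8, -34.1], [-39.7, -33.9], [-39.4, -34.0]]
pics/wrist1.npz 0 890 x 25.3 227.3 [[-40.5, -34.6], [-40.4, -34.5], [-40.1, -34.4], [-40.0, -34.4]]
pics/wrist0.npz 8 1322 x 28.5 205.1 [[32.8, 40.2], [33.0, 40.6], [33.0, 40.6], [33.0, 40.9]]
pics/wrist0.npz 0 1322 x 22.7 203.8 [[35.0, 42.5], [35.1, 42.9], [35.1, 42.9], [35.3, 43.2]]
pics/wrist0.npz 8 835 x 28.6 204.9 [[-40.4, -34.8], [-40.5, -34.4], [-40.2, -34.5], [-39.8, -34.4]]
pics/wrist0.npz 0 835 x 22.9 203.7 [[-40.2, -34.4], [-39.9, -34.0], [-39.9, -34.1], [-39.5, -34.0]]
```

Run:
```python
from h import *; from bench import ctrl
a=np.radians(0.75); cx=np.array([np.cos(a),np.sin(a),0])
o=ori([0,0,-1],cx); zb=3.8
p=np.array([502.9,-150.0,zb+20.5])
print(ctrl.inverse_kinematics(p,o))
ctrl.gripper_to(50,60)
ctrl.move_pose(p+[0,0,60],o)
s=ctrl.get_state(); print(s["clock"],s["eef_pos"],s["ft_force"])
print(ctrl.line_to(p,vel=60,threshold=8))
s=ctrl.get_state(); print(s["clock"],s["eef_pos"],s["ft_force"])
f=ctrl.grab_frame("wrist"); save(f,"pics/w3.png")
```

```text
[ 0.1802769   0.65193708  0.03049179  1.98349122 -0.03812513  0.50669697
  0.25094646]
2.8333 [ 503.60227932 -150.91064832   85.25294707] [ 0.14970591 -0.35062478  0.5956894 ]
False
3.9833 [ 503.22732357 -150.10256802   24.62541079] [-0.21961927 -0.77099    -0.00426528]<sys>:0: UserWarning: Gimbal lock detected. Setting third angle to zero since it is not possible to uniquely determine all angles.
```

View pics/w3.png

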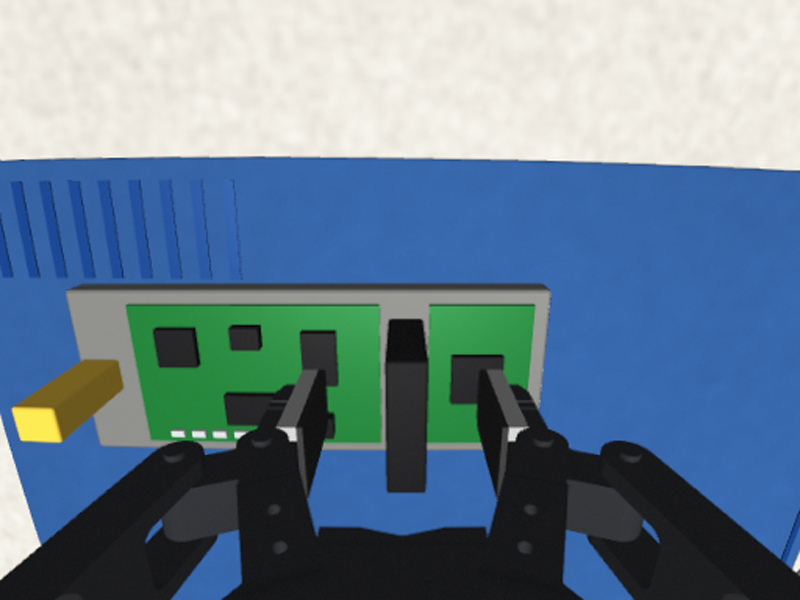

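The fingers straddle the bridge, which is at (407,400), with the pads at about (318,…) and (485,…). So I close, lift and check.

```bash
cat >> h.py <<'E'
az=np.radians(10.2); t=np.radians(9); u=np.array([np.cos(t)*np.cos(az),np.cos(t)*np.sin(az),np.sin(t)]); v=np.array([-np.sin(az),np.cos(az),0]); n=np.cross(u,v); O=np.array([441.9,90.0,14])-1.7*u-0.3*v
def ramp(x,y,z): return O+x*u+y*v+z*n
E
python3 - <<'E'
from h import *; from bench import ctrl
import warnings; warnings.filterwarnings("ignore")
ctrl.gripper_to(5,60)
s=ctrl.get_state(); print(s["clock"],s["eef_pos"],s["ft_force"],s["finger_gap"])
ctrl.line_to(s["eef_pos"]+[0,0,130],vel=120); ctrl.dwell(.1)
s=ctrl.get_state(); print(s["clock"],s["eef_pos"],s["ft_force"],s["finger_gap"])
f=ctrl.grab_frame("wrist"); save(f,"pics/w4.png")
o=ori(-n,u); print(o)
for zz in (20.5+50,20.5): print(ramp(135,0,zz),ctrl.inverse_kinematics(ramp(135,0,zz),o))
E
```

```text
4.4667 [ 503.54778369 -150.08985231   24.77277795] [ 0.18863017 -0.34667335  5.1027915 ] 11.058481302567074
5.8 [ 502.9337866  -149.91370509  153.94783087] [-0.06831275  0.05609351 -4.91669283] 11.291304637928539
[-2.77555756e-17  1.41371669e+00  1.78023584e-01]
[560.67686406 111.06651357 104.4847422 ] [-0.26946756  0.50755471 -0.01839092  1.97742949  0.05334903  0.50106309
 -0.15161353]
[568.37496973 112.4516214   55.10032517] [-2.82412390e-01  6.04438654e-01 -5.95966547e-05  1.97349087e+00
  4.12227194e-02  4.07734684e-01 -1.41002639e-01]
```

View pics/w4.png

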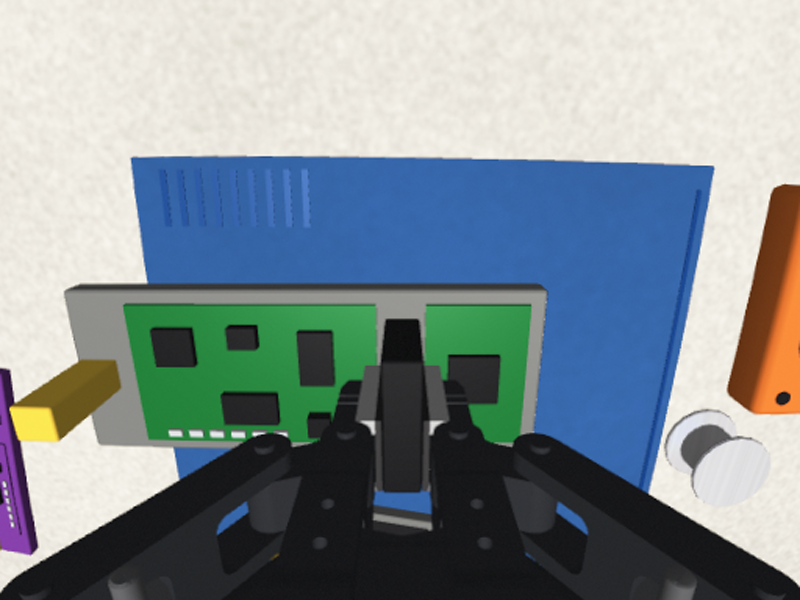

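The carrier is held level at the bridge (about 0.5 kg), with the tab still to the left at (35,420). Next I hover over the bed and check alignment before lowering.

Run:
```python
from h import *; from bench import ctrl
import warnings; warnings.filterwarnings("ignore")
o=ori(-n,u)
ctrl.move_pose(ramp(125,0,20.5+90),o)
ctrl.line_to(ramp(135,0,20.5+35),vel=100); ctrl.dwell(.2)
s=ctrl.get_state(); q=s["eef_pos"]-O; print(s["clock"],q@u,q@v,q@n,s["ft_force"],s["finger_gap"])
for k in("wrist","side","scene"):
    f=ctrl.grab_frame(k); np.savez(f"pics/{k}5.npz",**f)
    save(f,f"pics/{k}5.png",{"side":(100,120,300,260),"scene":(230,150,430,300)}.get(k))
```

```text
7.775 135.43382228670632 -0.02021246766007323 56.14359759142876 [ 0.79443293 -0.36483703 -3.68423538] 10.766864227587213
```

View pics/wrist5.png

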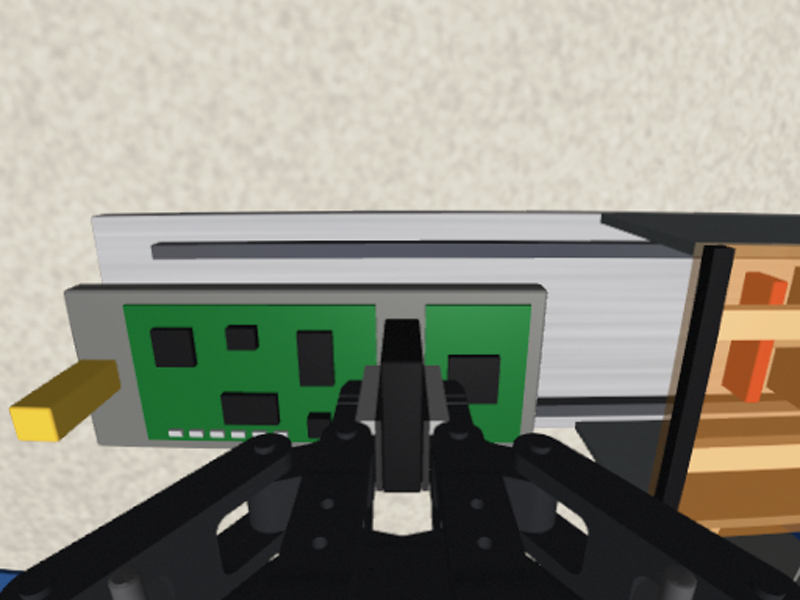

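View pics/side5.png

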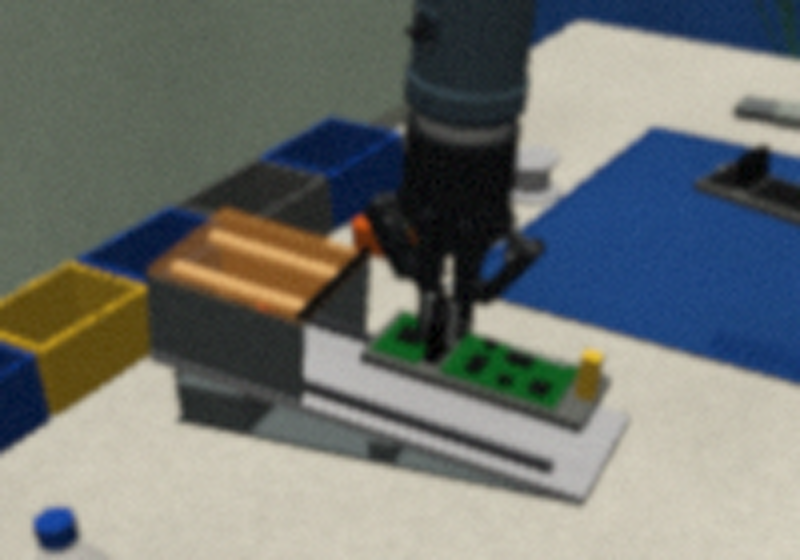

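The wrist view shows the carrier parallel to the guides: plate edge at row 287, upper guide at row 258, lower guide at row 400. I measure the lateral offset before lowering.

Run:
```python
from h import *
f=load("pics/wrist5.npz"); s=.64
def rc(px,h): W=onplane(f,np.array(px)*s,n=n,d=n@O+h)-O; return np.c_[W@u,W@v].round(1)
h=56.1-20.5+10
print("plate top +y edge",rc([[75,290],[300,290],[545,290]],h).tolist())
print("plate top -y edge",rc([[100,441],[180,441],[530,441]],h).tolist())
print("corners front/tail",rc([[544,292],[66,292]],h).tolist())
print("guide + inner",rc([[160,258],[400,257],[600,257]],8).tolist())
print("guide - inner (top,edge)",rc([[545,399],[660,397]],8).tolist(), "outer",rc([[545,414],[660,412]],8).tolist())
```

```text
plate top +y edge [[20.4, 31.9], [100.1, 31.7], [183.3, 31.7]]
plate top -y edge [[16.9, -29.3], [49.4, -28.4], [183.2, -28.0]]
corners front/tail [[183.0, 30.9], [16.9, 31.2]]
guide + inner [[33.2, 35.1], [133.9, 35.1], [217.3, 35.2]]
guide - inner (top,edge) [[200.2, -31.0], [254.5, -30.8]] outer [[200.9, -38.9], [256.0, -38.7]]
```

Run:
```python
from h import *
f=load("pics/wrist5.npz"); save(f,"pics/w5c.png",(300,130,480,290))
g=cv2.cvtColor(f["image"],cv2.COLOR_RGB2GRAY)
for c in (150,250,375,420): print(c,g[125:195,c].tolist()); 
for c in (375,400,420): print(c,g[245:275,c].tolist())
```

```text
150 [218, 218, 219, 220, 221, 220, 219, 217, 216, 217, 165, 79, 140, 187, 193, 191, 188, 191, 194, 194, 194, 194, 196, 201, 201, 198, 195, 195, 198, 119, 46, 68, 86, 87, 88, 88, 88, 88, 87, 88, 137, 192, 197, 196, 193, 192, 193, 194, 196, 197, 200, 203, 202, 201, 203, 202, 120, 47, 48, 49, 75, 105, 114, 131, 130, 130, 130, 128, 125, 99]
250 [209, 209, 210, 215, 217, 218, 218, 218, 219, 185, 75, 118, 182, 197, 193, 190, 190, 193, 198, 197, 197, 196, 196, 198, 198, 198, 198, 199, 194, 35, 40, 87, 85, 87, 87, 86, 87, 87, 88, 101, 172, 197, 197, 199, 200, 198, 197, 196, 197, 200, 202, 202, 198, 197, 199, 192, 116, 47, 49, 51, 76, 106, 120, 137, 136, 136, 135, 135, 135, 136]
375 [217, 216, 215, 215, 217, 218, 219, 220, 221, 198, 124, 121, 177, 198, 201, 198, 194, 193, 196, 197, 198, 200, 201, 200, 200, 199, 199, 199, 173, 96, 41, 76, 84, 84, 84, 84, 84, 85, 84, 83, 187, 201, 201, 200, 199, 197, 199, 200, 200, 200, 195, 194, 193, 194, 198, 199, 201, 201, 201, 199, 198, 200, 200, 200, 197, 196, 197, 198, 201, 202]
420 [218, 218, 220, 219, 219, 218, 217, 215, 215, 215, 158, 83, 50, 48, 47, 49, 50, 49, 49, 48, 48, 47, 47, 43, 43, 43, 43, 43, 44, 43, 45, 63, 87, 87, 87, 86, 87, 87, 86, 87, 163, 200, 198, 197, 195, 195, 195, 197, 197, 196, 194, 193, 194, 195, 198, 199, 198, 198, 199, 196, 196, 199, 199, 201, 199, 197, 194, 195, 200, 202]
375 [196, 199, 200, 199, 197, 194, 193, 193, 156, 49, 32, 32, 32, 34, 72, 84, 83, 84, 85, 83, 89, 133, 193, 181, 134, 49, 48, 49, 49, 48]
400 [198, 200, 200, 199, 195, 194, 194, 188, 138, 34, 33, 33, 33, 50, 78, 85, 84, 85, 84, 84, 101, 165, 191, 168, 100, 49, 49, 48, 49, 49]
420 [199, 200, 199, 197, 194, 195, 195, 177, 111, 31, 33, 33, 33, 63, 81, 84, 84, 86, 86, 85, 112, 190, 189, 153, 48, 49, 47, 48, 48, 48]
```

View pics/w5c.png

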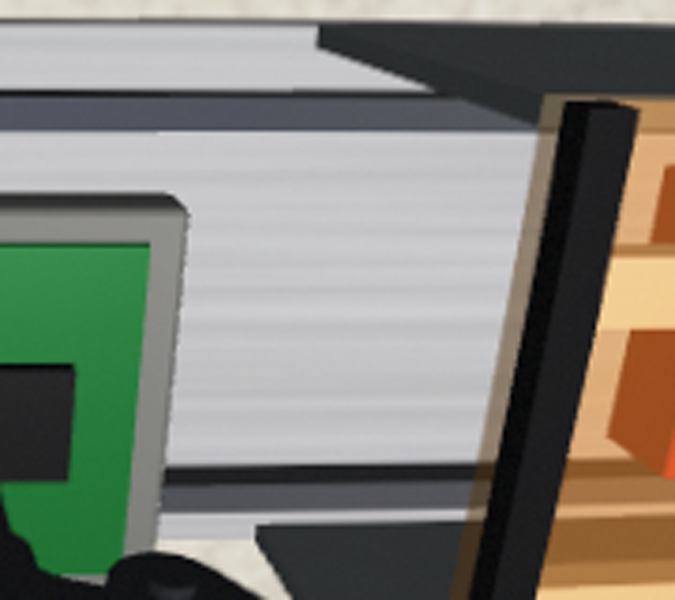

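Run:
```python
from h import *
f=load("pics/wrist5.npz")
g=cv2.cvtColor(f["image"],cv2.COLOR_RGB2GRAY)
for c in (75,85,100,130): print(c,g[172:195,c].tolist(),g[272:294,c].tolist())
def rc(px,h): W=onplane(f,np.array(px,float),n=n,d=n@O+h)-O; return np.c_[W@u,W@v].round(1)
for h in (44.6,46.6): print(rc([[85,185.5],[85,284.]],h).tolist())
print(rc([[250,164.6],[375,164.5],[400,258.5],[375,258.8]],8).tolist())
save(f,"pics/w5d.png",(30,170,180,300))
```

```text
75 [192, 194, 196, 195, 196, 196, 198, 199, 201, 139, 64, 47, 45, 71, 105, 113, 124, 124, 124, 123, 123, 123, 123] [121, 120, 121, 121, 122, 121, 121, 121, 122, 121, 121, 121, 122, 149, 212, 210, 212, 214, 214, 212, 208, 205]
85 [193, 195, 195, 195, 197, 198, 199, 200, 201, 136, 60, 47, 48, 73, 105, 113, 126, 124, 123, 123, 124, 120, 94] [121, 121, 121, 121, 122, 122, 121, 121, 121, 120, 122, 122, 121, 127, 208, 214, 216, 218, 217, 213, 207, 201]
100 [193, 195, 196, 196, 198, 198, 200, 201, 201, 131, 55, 48, 49, 72, 105, 113, 126, 126, 125, 126, 126, 121, 95] [78, 77, 77, 78, 78, 79, 77, 78, 78, 99, 121, 121, 121, 124, 173, 202, 201, 204, 209, 215, 212, 211]
130 [194, 196, 198, 199, 200, 201, 201, 203, 203, 123, 47, 47, 49, 73, 105, 114, 130, 128, 128, 127, 127, 124, 98] [79, 78, 81, 82, 84, 84, 82, 80, 78, 79, 115, 121, 121, 121, 127, 206, 212, 209, 206, 204, 207, 211]
[[41.1, 31.6], [29.5, -30.8]]
[[42.3, 32.2], [30.9, -29.4]]
[[130.0, 35.0], [211.3, 35.2], [238.2, -34.1], [219.6, -34.0]]
```

View pics/w5d.png

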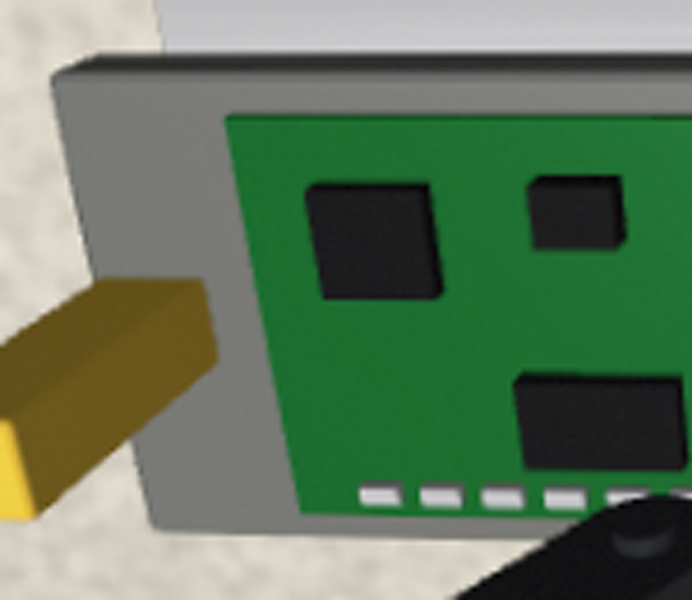

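Run:
```python
from h import *; from bench import ctrl
def rep():
    s=ctrl.get_state(); q=s["eef_pos"]-O; F=s["ft_force"]; print(round(s["clock"],2),"ramp",(q@u).round(2),(q@v).round(2),(q@n).round(2),"F",np.round([F@u,F@v,F@n],2),"gap",s["finger_gap"].round(2))
rep()
ctrl.line_to(ramp(135,0.3,32),vel=80); rep()
print(ctrl.line_to(ramp(135,0.3,17),vel=15,threshold=4)); ctrl.dwell(.1); rep()
for k in("wrist","side"):
    f=ctrl.grab_frame(k); np.savez(f"pics/{k}6.npz",**f)
    save(f,f"pics/{k}6.png",{"side":(100,120,300,260),"scene":(230,150,430,300)}.get(k))
```

```text
Traceback (most recent call last):
AttributeError: 'float' object has no attribute 'round'
```

```bash
cat >> h.py <<'E'
def rep(ctrl):
    s=ctrl.get_state(); q=s["eef_pos"]-O; F=s["ft_force"]; print("t %.2f ramp"%s["clock"],np.round([q@u,q@v,q@n],2),"F",np.round([F@u,F@v,F@n],2),"gap %.2f"%s["finger_gap"])
    return s
E
python3 - <<'E'
from h import *; from bench import ctrl
rep(ctrl)
ctrl.line_to(ramp(135,0.3,32),vel=80); rep(ctrl)
print(ctrl.line_to(ramp(135,0.3,17),vel=15,threshold=4)); ctrl.dwell(.1); rep(ctrl)
for k in("wrist","side"):
    f=ctrl.grab_frame(k); np.savez(f"pics/{k}6.npz",**f)
    save(f,f"pics/{k}6.png",{"side":(100,120,300,260),"scene":(230,150,430,300)}.get(k))
E
```

```text
t 7.92 ramp [135.23   0.    55.89] F [ 0.4   0.4  -4.97] gap 11.15
t 8.37 ramp [134.29   0.31  31.16] F [-0.39 -0.02 -4.59] gap 10.90
True
t 9.19 ramp [134.94   0.31  20.9 ] F [-0.86 -0.31  5.19] gap 11.27
```

View pics/wrist6.png

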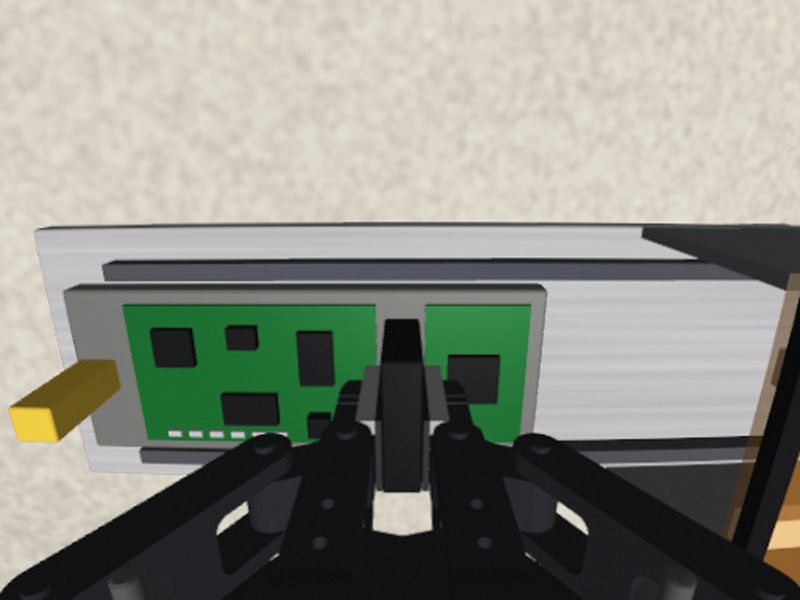

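View pics/side6.png

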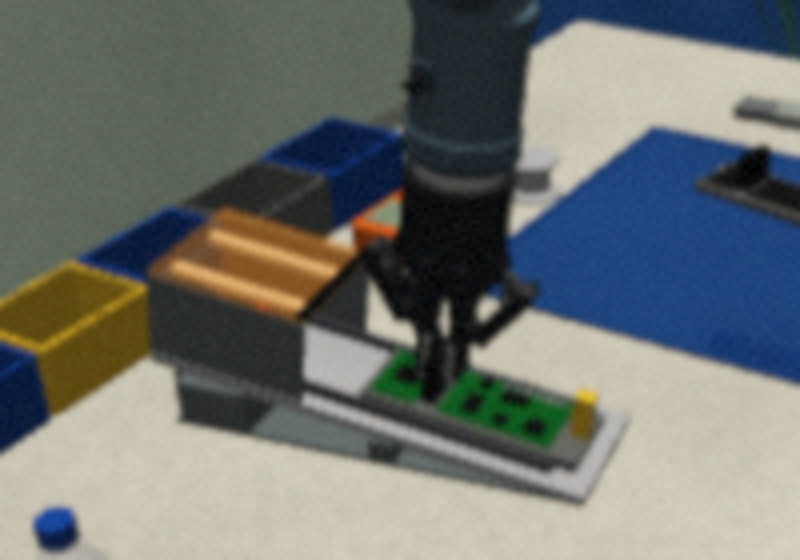

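The carrier is seated between the guides: contact at 20.9 mm as expected, plate edge inside both guides at rows 283 and 447, tab downhill. I release, back off and check.

Run:
```python
from h import *; from bench import ctrl
o=ori(-n,u)
print(ctrl.inverse_kinematics(ramp(24,0,21),o),ctrl.inverse_kinematics(ramp(24,0,90),o),ctrl.inverse_kinematics(ramp(150,0,21),o))
ctrl.gripper_to(45); rep(ctrl)
ctrl.line_to(ramp(135,0.3,80),vel=100)
ctrl.line_to(ramp(24,-20,100),vel=150); rep(ctrl)
for k in("wrist","side"):
    f=ctrl.grab_frame(k); np.savez(f"pics/{k}7.npz",**f)
    save(f,f"pics/{k}7.png",{"side":(100,120,300,260),"scene":(230,150,430,300)}.get(k))
```

```text
[-3.11459686e-01  5.24412238e-01  1.74870816e-03  2.24507941e+00
  9.15826270e-02  2.17249835e-01 -2.19893958e-01] [-0.29696764  0.35669104 -0.01922351  2.24795139  0.07508593  0.38232821
 -0.20393434] [-0.2608815   0.61672471 -0.02425149  1.93407548  0.07087483  0.43557558
 -0.16348053]
t 9.72 ramp [133.23   0.2   19.96] F [-0.75  0.05 -0.54] gap 45.19
t 11.38 ramp [ 25.17 -19.73  99.99] F [ 0.23 -0.3  -0.02] gap 45.20
```

View pics/wrist7.png

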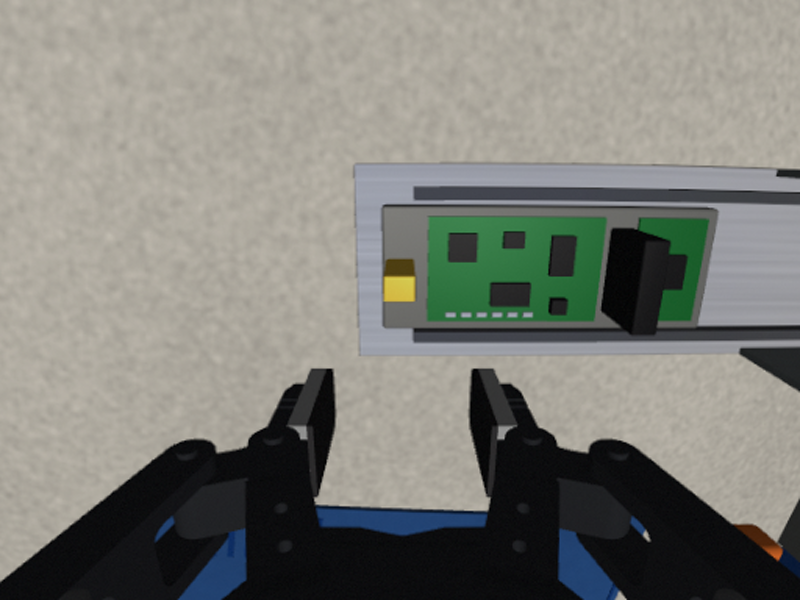

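View pics/side7.png

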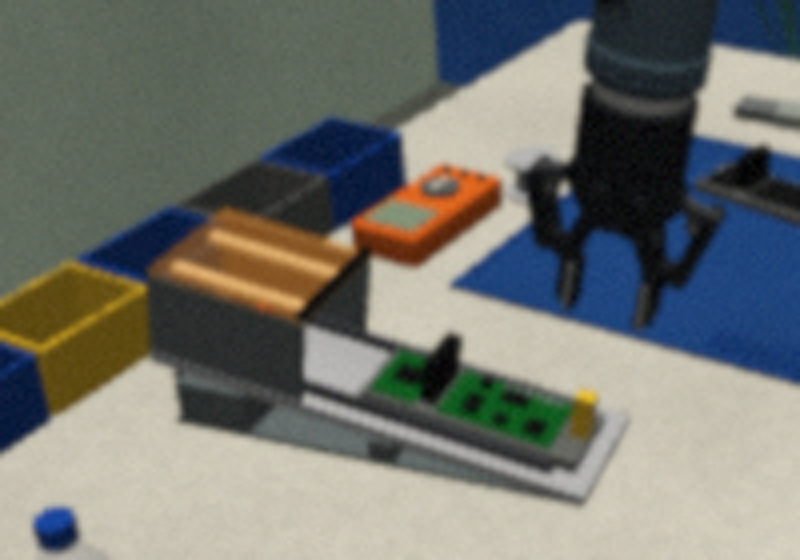

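The carrier is lying free between the guides, tab top at (399,288), bridge at (635,280). I measure the tab from this view and grip it.

Run:
```python
from h import *
f=load("pics/wrist7.npz"); hsv=cv2.cvtColor(f["image"],cv2.COLOR_RGB2HSV)
y=cv2.inRange(hsv,(18,120,160),(34,255,255)); k,l,st,c=cv2.connectedComponentsWithStats(y); i=1+np.argmax(st[1:,4]); print(st[i],c[i])
W=onplane(f,np.c_[np.nonzero(l==i)[::-1]].astype(float),n=n,d=n@O+46)-O; print("tab top",(W@u).min(),(W@u).max(),(W@v).min(),(W@v).max(),(W@u).mean(),(W@v).mean())
P=cloud(f)-O; z=P@n; x=P@u; yv=P@v
b=(z>42)&(z<50)&(x<40)&(x>10)&(abs(yv)<20); print("depth tab",x[b].mean(),yv[b].mean(),b.sum())
b=(z>40)&(z<52)&(x<150)&(x>120)&(abs(yv)<40); print("depth bridge",x[b].mean(),yv[b].mean(),np.median(z[b]))
```

```text
[246 177  20  16 305] [255.03278689 184.47868852]
tab top 16.58585750185876 29.482286336006517 -5.0547051043985975 5.501307987268105 22.764473984557604 0.26322033055818933
depth tab 23.074265901476597 0.9259718154673161 357
depth bridge 132.33944067075663 1.3190628674088394 45.90851973530202
```

Run:
```python
from h import *; from bench import ctrl
ctrl.line_to(ramp(23.2,0.3,80),vel=120); ctrl.dwell(.1); rep(ctrl)
print(ctrl.line_to(ramp(23.2,0.3,21.3),vel=60,threshold=8)); rep(ctrl)
ctrl.gripper_to(5,50); ctrl.dwell(.1); s=rep(ctrl)
f=ctrl.grab_frame("wrist"); save(f,"pics/w8.png"); f=ctrl.grab_frame("side"); save(f,"pics/s8.png",(100,120,300,260))
```

```text
t 11.97 ramp [23.45 -0.16 80.22] F [-0.96  0.22 -0.39] gap 44.85
False
t 13.10 ramp [23.43  0.28 21.54] F [-0.57 -1.09 -0.4 ] gap 45.32
t 13.58 ramp [23.55  0.32 21.7 ] F [-0.55  0.39  5.3 ] gap 12.83
```

View pics/w8.png

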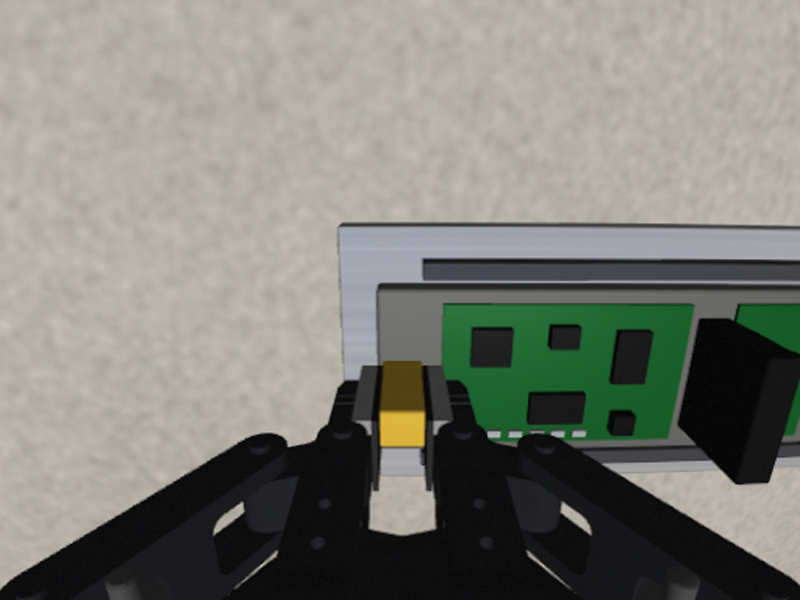

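View pics/s8.png

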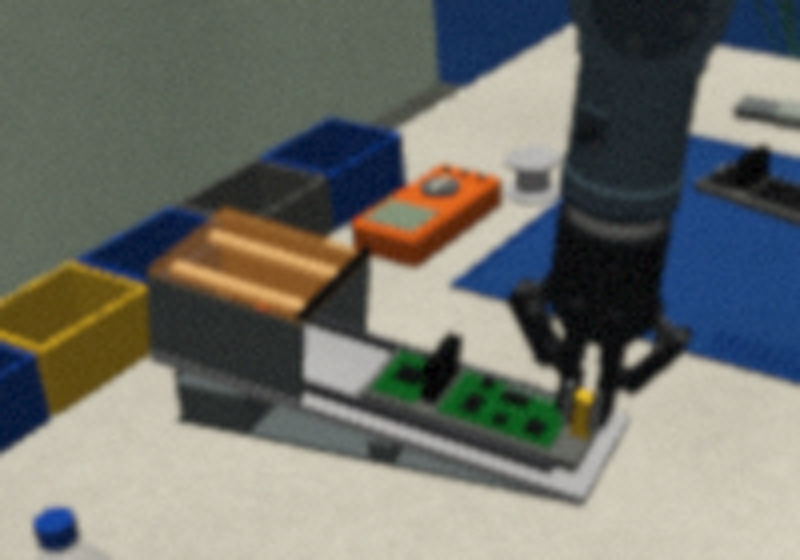

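The tab at (402,405) is held between the pads and the carrier stays in the guides. I slide it most of the way up, watching the force, while staying short of the stop zone.

Run:
```python
from h import *; from bench import ctrl
ctrl.line_to(ramp(24,0.35,21.7),vel=10); rep(ctrl)
for x in (34,60,90,112):
    r=ctrl.line_to(ramp(x,0.4,21.8),vel=35,threshold=18); rep(ctrl)
    if r: print("hit"); break
f=ctrl.grab_frame("wrist"); save(f,"pics/w9.png"); f=ctrl.grab_frame("side"); save(f,"pics/s9.png",(100,120,300,260))
```

```text
t 13.93 ramp [23.58  0.31 21.73] F [-2.07  0.06  2.77] gap 12.42
t 14.15 ramp [23.49  0.31 21.73] F [-1.22 -0.55  7.05] gap 12.99
hit
```

View pics/w9.png

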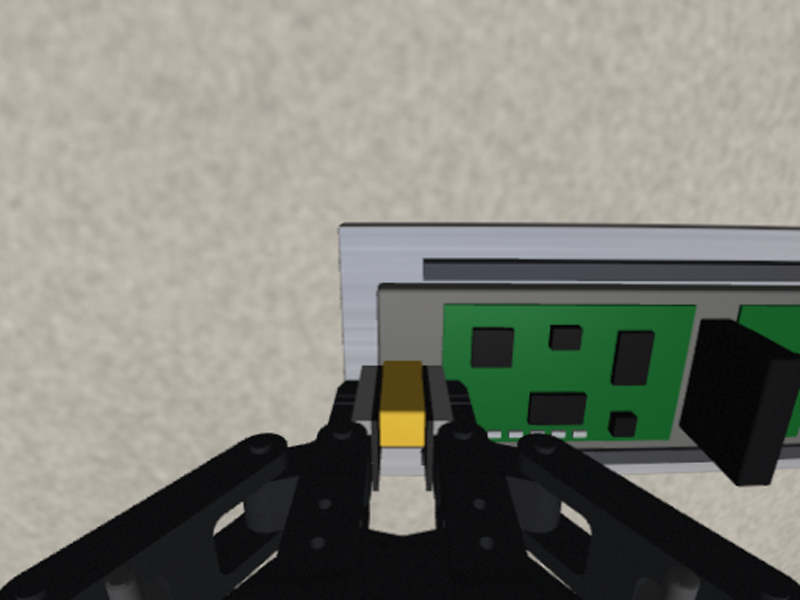

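View pics/s9.png

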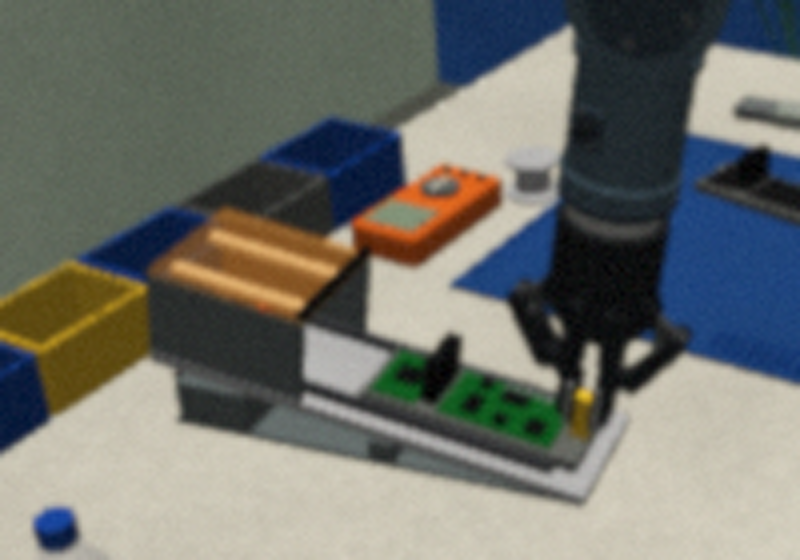

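The slide was stopped by its threshold almost at once, although the pictures show no obstruction. I probe in small steps after unloading the normal force.

Run:
```python
from h import *; from bench import ctrl
rep(ctrl)
s=ctrl.get_state(); print(s["wrist_torque"])
ctrl.line_to(ramp(23.5,0.3,22.2),vel=10); ctrl.dwell(.15); rep(ctrl); 
for x in (24.5,25.5,26.5):
    print(ctrl.line_to(ramp(x,0.3,22.2),vel=8,threshold=25)); rep(ctrl); ctrl.dwell(.1); s=rep(ctrl); print(s["wrist_torque"].round(2))
```

```text
t 14.25 ramp [23.46  0.28 21.73] F [-1.26 -0.24  6.33] gap 12.68
[ 0.01946961  0.0030433  -0.03953634]
t 14.68 ramp [23.55  0.32 22.14] F [-1.47  0.87  0.  ] gap 13.02
False
t 14.96 ramp [23.59  0.18 22.05] F [-4.06  0.4   1.39] gap 12.67
t 15.06 ramp [23.64  0.21 22.06] F [-4.9   0.51  1.08] gap 13.06
[-0.06  0.64  0.02]
False
t 15.33 ramp [25.35  0.24 22.15] F [-3.77 -0.01  1.4 ] gap 12.90
t 15.43 ramp [25.37  0.27 22.16] F [-3.92 -1.07 -0.06] gap 13.15
[-0.11  0.63  0.03]
False
t 15.71 ramp [26.78  0.33 22.21] F [-3.51 -0.73  0.51] gap 13.23
t 15.81 ramp [26.77  0.3  22.22] F [-3.1  -0.53  0.7 ] gap 13.03
[-0.13  0.49 -0.02]
```

It slides with about 4 N once the downward load is gone. Continuing.

Run:
```python
from h import *; from bench import ctrl
z=22.2
for x in (36,60,85,112):
    r=ctrl.line_to(ramp(x,0.35,z),vel=20,threshold=15); s=rep(ctrl)
    if r: print("hit"); break
```

```text
t 16.43 ramp [37.15  0.46 22.32] F [-1.17  0.73 -1.43] gap 12.84
t 17.78 ramp [60.12  0.34 22.23] F [-3.44  0.16  0.6 ] gap 12.69
t 19.18 ramp [85.08  0.37 22.24] F [-3.43 -0.15 -0.06] gap 12.63
t 20.68 ramp [112.04   0.35  22.22] F [-3.24 -0.12  1.81] gap 13.13
```

Run:
```python
from h import *; from bench import ctrl
z=22.2; x=112.0; base=None; hist=[]
def rd():
    a=[]
    for _ in range(4):
        ctrl.dwell(.03); s=ctrl.get_state(); q=s["eef_pos"]-O; F=s["ft_force"]; a.append([q@u,-F@u,F@v,F@n])
    return np.mean(a,0)
while x<152:
    x+=1.5
    ctrl.line_to(ramp(x,0.35,z),vel=10); r=rd(); hist.append(r)
    print("cmd %.1f x %.2f Fu %.2f Fv %.2f Fn %.2f t %.2f"%(x,*r,ctrl.get_state()["clock"]))
    b=np.median([h[1] for h in hist[:4]])
    if r[1]>b+4.5: break
```

```text
cmd 113.5 x 113.69 Fu 3.13 Fv -0.06 Fn 0.37 t 21.12
cmd 115.0 x 115.16 Fu 3.47 Fv -0.22 Fn 0.55 t 21.55
cmd 116.5 x 116.65 Fu 3.53 Fv 0.41 Fn 0.15 t 21.98
cmd 118.0 x 118.15 Fu 3.03 Fv 0.07 Fn 0.88 t 22.42
cmd 119.5 x 119.68 Fu 3.05 Fv -0.40 Fn 0.68 t 22.85
cmd 121.0 x 121.15 Fu 3.45 Fv 0.08 Fn 0.45 t 23.28
cmd 122.5 x 122.65 Fu 3.16 Fv 0.07 Fn 0.97 t 23.72
cmd 124.0 x 124.16 Fu 2.84 Fv -0.31 Fn 1.07 t 24.15
cmd 125.5 x 125.66 Fu 2.84 Fv 0.37 Fn 0.69 t 24.58
cmd 127.0 x 126.70 Fu 4.75 Fv -0.36 Fn 1.13 t 25.02
cmd 128.5 x 127.67 Fu 5.95 Fv -0.07 Fn 1.92 t 25.45
cmd 130.0 x 128.46 Fu 7.49 Fv -0.00 Fn 2.04 t 25.88
cmd 131.5 x 129.10 Fu 8.95 Fv -0.46 Fn 3.76 t 26.32
```

Contact was felt at about x = 125.8, and the force has risen steadily since (about 3.3 mm of travel so far). I go slightly further, easing the downward load.

Run:
```python
from h import *; from bench import ctrl
def rd():
    a=[]
    for _ in range(4):
        ctrl.dwell(.03); s=ctrl.get_state(); q=s["eef_pos"]-O; F=s["ft_force"]; a.append([q@u,-F@u,F@v,F@n,q@n])
    return np.mean(a,0)
for x,z in ((131.5,22.5),(133,22.6),(134.5,22.7)):
    ctrl.line_to(ramp(x,0.35,z),vel=10); r=rd()
    print("cmd %.1f x %.2f Fu %.2f Fv %.2f Fn %.2f z %.2f t %.2f"%(x,*r,ctrl.get_state()["clock"]))
for k in("wrist","side","scene"):
    f=ctrl.grab_frame(k); np.savez(f"pics/{k}10.npz",**f)
    save(f,f"pics/{k}10.png",{"side":(100,120,300,260),"scene":(230,150,430,300)}.get(k))
```

```text
cmd 131.5 x 129.42 Fu 8.84 Fv -0.04 Fn 3.17 z 22.12 t 26.70
cmd 133.0 x 130.33 Fu 9.59 Fv -0.31 Fn 3.48 z 22.08 t 27.13
cmd 134.5 x 131.17 Fu 10.60 Fv -0.12 Fn 4.39 z 22.06 t 27.57
```

View pics/wrist10.png

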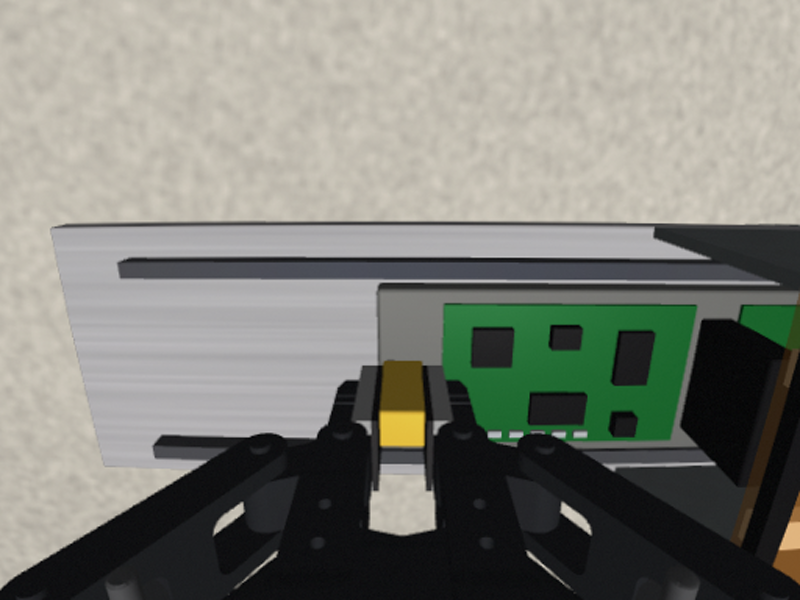

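View pics/scene10.png

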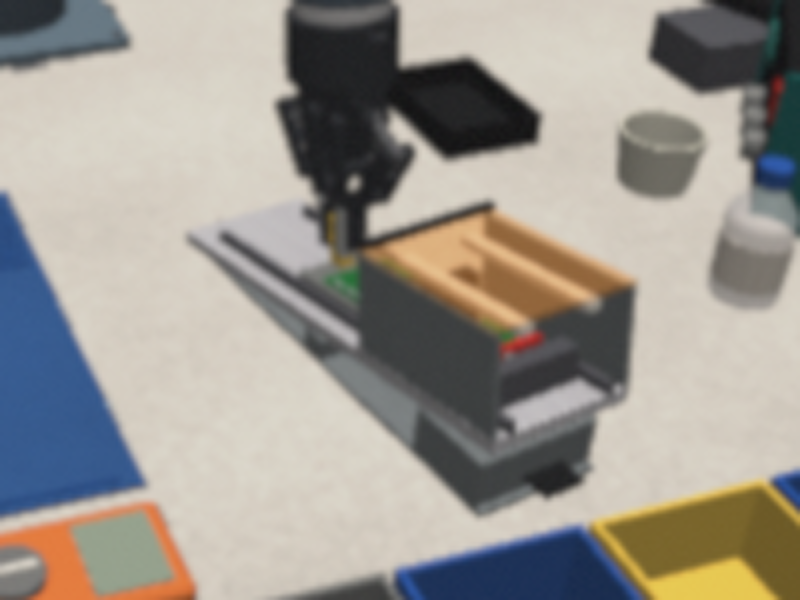

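The stop has given about 5.4 mm (force 10.6 N against 3.2 N sliding). The carrier's front is under the shield and the tab at (402,405) is clear of it. Now I release and retract.

Run:
```python
from h import *; from bench import ctrl
ctrl.gripper_to(36); ctrl.dwell(.2); s=rep(ctrl)
q=s["eef_pos"]-O
ctrl.line_to(ramp(q@u,q@v,90),vel=70); rep(ctrl)
ctrl.line_to(ramp(110,-30,160),vel=120); ctrl.dwell(.3); rep(ctrl)
for k in("wrist","side","scene"):
    f=ctrl.grab_frame(k); np.savez(f"pics/{k}11.npz",**f)
    save(f,f"pics/{k}11.png",{"scene":(230,150,430,300)}.get(k))
f=load("pics/wrist11.npz"); hsv=cv2.cvtColor(f["image"],cv2.COLOR_RGB2HSV)
y=cv2.inRange(hsv,(18,120,160),(34,255,255)); k,l,st,c=cv2.connectedComponentsWithStats(y)
for i in range(1,k):
    if st[i,4]<40: continue
    W=onplane(f,np.c_[np.nonzero(l==i)[::-1]].astype(float),n=n,d=n@O+46)-O; print(st[i],"x,y",(W@u).mean(),(W@v).mean())
P=cloud(f)-O; z=P@n; x=P@u; yv=P@v
b=(z>42)&(z<50)&(x<150)&(x>100)&(abs(yv)<20); print("depth tab",x[b].mean(),yv[b].mean(),np.median(z[b]),b.sum())
```

```text
t 28.27 ramp [134.94   0.38  22.82] F [-0.63 -0.5  -0.19] gap 35.95
t 29.38 ramp [134.55   0.38  89.58] F [-0.78 -0.69  0.55] gap 35.91
t 30.49 ramp [109.86 -29.75 159.57] F [-1.16 -0.31 -0.57] gap 36.07
[273 148  16  14 211] x,y 127.86294796371732 -0.023077282407597623
depth tab 127.53470249079191 0.27252238545607355 46.05549812567378 227
```

View pics/wrist11.png

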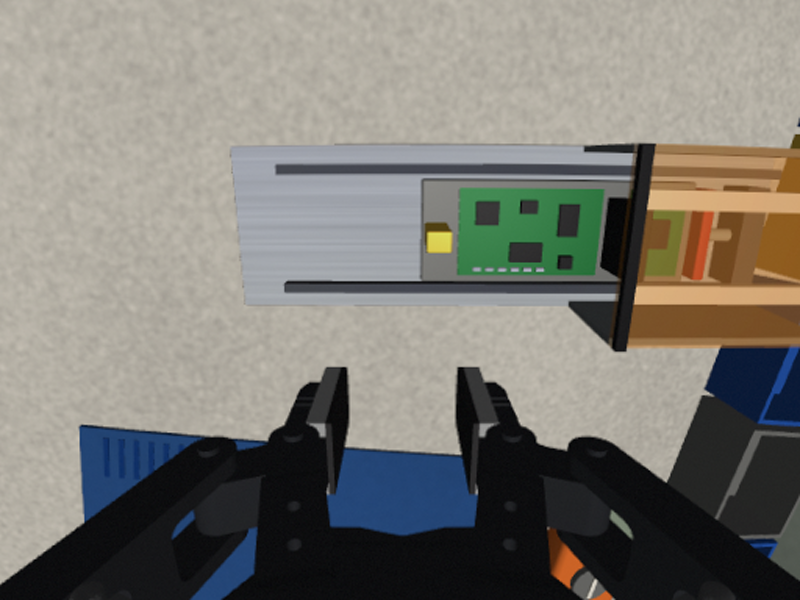

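View pics/side11.png

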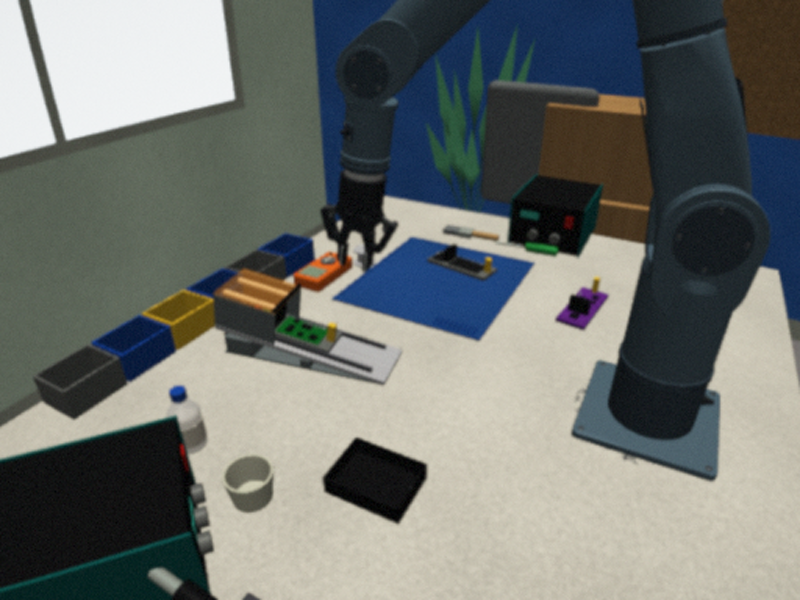

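View pics/scene11.png

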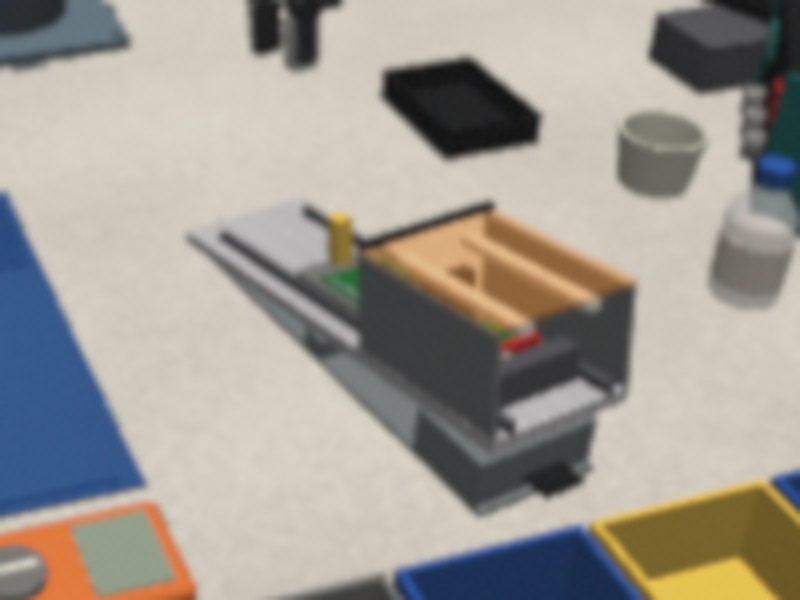

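The carrier is let go, flat between the guides, with its front against the red stop at (697,245). The tab is at ramp x ≈ 127.7 mm, about 2 mm past first contact, as friction predicts. The bystanders appear unmoved and the robot is clear, so I hand in.

Run:
```python
from bench import ctrl
print(ctrl.get_state()["clock"]); print(ctrl.close_job())
```

```text
30.6417
the job is handed in; nothing more can be done
None
```

The board carrier is on the curing bed, resting against the sprung stop under the shield. I handed the job in at 30.6 s; no verdict is reported.

- **Placing:** I lifted the carrier by its bridge, laid it between the guides at about ramp x = 99 mm with the tab downhill, and let go.
- **Pushing:** I took it again at the yellow tab and pushed it up with about 3.2 N of sliding force. It met the stop at tool x ≈ 125.8 mm. I pressed on to about 131.2 mm and 10.6 N, so the stop gave roughly 5.4 mm by arm position, well short of 15 mm.
- **Last checks:** After release, the camera put the tab at ramp x ≈ 127.7 mm, so the carrier rests against the stop with about 2 mm still pressed in. It is flat and between the guides, and the gripper was well clear of everything. By eye, the empty carrier, the purple look-alike and the other things in view had not moved.

**What went wrong or disagreed:**
- The first slide tripped its 18 N force limit before the carrier moved, because the grip was pressing it onto the bed. Raising the tool about 0.5 mm fixed that.
- Going by force, the stop gave about 6 to 7 mm, against 5.4 mm by position. The difference is probably extra friction, as the tool was again pressing down with about 4 N.

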